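# Bring a gland nut round a bent impulse tube and press the seal ring home

## Task

Take the hexagonal gland nut off its V rest, thread it nose first over the free end of the bent tube - the bend is hand-made and not quite where the drawing puts it, so find it by eye or feel - and slide it round the bend, turning it with the tube and never forcing it. With its nose push the white seal ring along into the socket of the valve block until it bottoms, and seat it there with a firm push of about 16 N (at least 12, and nowhere on the way more than 30 N). Then let go of the nut and leave it there against the ring, and leave the other things on the bench where they are.

Things in the scene. Friction and masses are not known exactly. Their poses are not given: they have to be found in the camera images.
- nut_center (a point): Gland nut, steel hexagon 32 mm across flats, 22 mm long, with a round nose 20 mm in diameter, 8 mm long; bore 15 mm, about 130 g. Point: on the bore axis, middle of the hexagon. x: along the bore, out of the nose (nose tip 19 mm ahead, plain end 11 mm behind); y: square to two flats. It starts bore level, a corner down, so two flats stand upright, to be gripped from above; nut z is up.
- nut_rest: Black V rest, fixed: foot plate 85 x 70 x 8 mm, V 26 mm wide and 18 mm long (along its x, the nut's axis) on a slim post. Origin on the bench under its middle; the nut's centre starts 60 mm above the bench, within 3 mm of straight over it.
- socket_mouth (a point): Mouth of the socket boss (30 mm outside, 25 mm inside, 16 mm long) on the clamped steel valve block, 85 mm above the bench, on the axis of the brazed-in tube. x points into the socket along the tube, z up. The tube leaves it straight along -x for 62 mm, then bends towards -y (see tube_end). Block: 56 mm wide, top at 110 mm, plug on it to 122 mm; base plate 12 mm thick.
- tube_end (a point): Where the drawing puts the rounded tip of the tube's free end (12 mm, rigid, level). y: into the tube. As drawn: 30 mm straight along y, a quarter circle of 100 mm radius about (100, 30, 0) mm to the bend's start at (100, 130, 0), then the leg to the socket along x. The hand-made bend and free leg really stand turned about the bend's start by up to 3 degrees either way: tip up to 6.5 mm off in x, 5 in y.
- seal_ring (a joint): How far the white PTFE seal ring (20 mm outside, 6 mm long, snug on the straight leg) has been pushed towards the socket, m. At 0 its face to the nut is 30 mm outside the socket mouth; at 0.034 it has bottomed, that face 4 mm inside the mouth. Starts at 0 to 0.012. It drags with about 6 N and stays where it is left.
- ring_face (a point): Centre of the seal ring's face towards the nut, on the tube axis; axes as socket_mouth. With the nut's nose against it, the nut's centre is 19 mm behind this point.
- transmitter_a: Bystander: pressure transmitter with a lying grey housing, blue end covers and an upright steel connection, 120 x 80 x 158 mm. Origin at its underside.
- transmitter_b: Bystander: another such transmitter.
- transmitter_c: Bystander: another such transmitter.
- spare_elbow: Bystander: a loose bent tube lying on the bench, 12 mm thick.
- spanner: Bystander: steel spanner, 200 mm long, lying on the bench.
- paste: Bystander: small jar of thread paste, 44 mm diameter, 75 mm high.
Mind the look-alikes: they are no part of the job. Of the things shaped like the part that bears nut_center, the bare steel one is meant.

How it is judged:
By the outcome, as a careful person would: the job done as asked, in the order asked, and still so for the second after the job is handed in, with the robot touching nothing.
It also fails if it takes over 72 s, if anything falls off the work surface, if the arm or the gripper's body presses on something with over 40 N, if the wrist force passes 120 N, or if a joint passes its speed limit or range.

## Robot

A 6-joint arm with a two-finger parallel gripper is mounted at the origin on the work surface. World frame = base frame: x ahead of the robot, y to its left, z up, the work surface at z = 0. Lengths are in m, angles in rad, forces in N, time in s.
With the tool pointing down it reaches from about 0.3 to 0.775 m from the base axis. Payload 14.6 kg.
Tool frame: the origin (TCP) lies on the centre line of the jaws, within the pads' length; the fingertips stand 14 mm ahead of it and the grasp point (between the pads) lies 5 mm behind it (manip.tip_reach is the distance from the TCP to the fingertips, in m); y points along the fingers, x is the direction in which the jaws open and shut, and the axes are right-handed (so a half turn about y gives the same grasp; the last joint's range is limited). The gripper opens to 85 mm and grips with 20 to 120 N. Pads are 22 mm wide; open, the fingers measure 114 mm over their backs; the gripper's body (76 mm by 85 mm) begins 54 mm behind the grasp point. The pads swing forward as they close: fully open they stand 13 mm farther back than shut.
Start: joints at [-1.371, 0.3, 1.521, -0, 1.321, -0.067], TCP at [0.145, -0.531, 0.245] pointing down, gripper open.
Joint ranges: [-3.03, 3.03], [-0.79, 2.21], [0.23, 2.52], [-1.04, 4.18], [0, 3.07], [-2.55, 2.55]. Speed limits (rad/s): [2.22, 2.22, 2.57, 3.14, 3.14, 3.14].

## Interface

Orientations are given as a rotation vector (axis times angle).
In Python, from cell import manip gives the robot as it stands.
- The arm moves only by the tool carry_out, never from a script. Its argument "increments" is a list of rows, each a list of 6 numbers: the shift along the world's x, y, z in cm, then the turn, a rotation vector about the world's x, y, z in rad. In form: [[tx, ty, tz, rx, ry, rz], ...]. A call has 1 to 10 rows; each row shifts and turns the pose as measured when the row begins; what a row does not reach is not made up. A row lasts 1/8 s, in which the tool goes at most 62.5 mm and 10.7 degrees, less where a joint would pass 70% of its speed; a pose out of reach is approached as far as the arm can. A call with a gripper value outside its range is refused whole. "fingers" is the closure, from -1 (fully open) to 1 (shut), so that 0 is half open, set as the call begins (left out, the last holds). The fingers move at their own pace and stop on an object; the grip force is fixed at half the most. Time passes only in rows, so rows that do not move let the fingers close. It gives the time, the measured TCP pose, the force and the opening at its end, in the units of the state.
- manip.read_state(): the state, without advancing time (a new reading comes with each control period).
- manip.get_image(name): name is "scene" or "top"; returns a dict with "image" (400x640x3 uint8, red, green, blue), "depth" (400x640 float32, m along the optical axis (not along the pixel's ray), 0 where there is no reading), "camera_matrix" (3x3 intrinsics, pixels), "xyz" and "rotation" of the camera in the world. Camera axes: x right, y up, looking along -z (the intrinsics and any distortion apply to the point x, -y, -z); pixel columns grow to the right and rows downward; lengths in m; the calibration is good to about 2 mm. A picture is of the moment at which its call begins.
- manip.close_job(): hands the job in, once; it reports no verdict.
The state is a dict: "t": time; "q": joint angles; "joint_vel": joint speeds; "effort": joint torques, N m; "eef_pos": TCP position; "tool_rot": TCP orientation; "ft_force": force on the tool from outside, world axes, zero at the start; "torque": the same for the moment, N m; "opening": finger opening in m.
Only numpy, scipy, OpenCV 4.12 (cv2) and the standard library are available. Lean on these libraries where they do the work, as an engineer would, in place of code of your own. Each camera call takes 0.05 s, during which the arm holds its last target.

## Working session

There is one attempt and no reset: what is moved stays moved. The work goes in short steps, Python scripts to look and compute and a tool call to move; the robot and the scene stay as the last step left them, time stands still between calls to the robot, and variables do not carry over. Pictures are saved under pics/ and viewed, and the job is handed in when it is done.

Besides the shell and the picture viewer there is one more tool, called by a JSON object that holds its "op" and its "data". carry_out: Moves the arm, as the interface text tells. Its arguments: {"type":"object","properties":{"increments":{"type":"array"},"fingers":{"type":"number"}},"required":["increments"]}

```bash
ls; mkdir -p pics; python3 - <<'E'
from cell import manip
import cv2,numpy as np
s=manip.read_state();print(s)
for n in("scene","top"):
    d=manip.get_image(n)
    cv2.imwrite(f"pics/{n}0.png",d["image"][:,:,::-1])
    np.savez(f"{n}0.npz",**d)
    print(n,d["camera_matrix"],d["xyz"],d["rotation"],[k for k in d])
E
```

```text
pics
{'t': 0.0, 'q': array([-1.37056019e+00,  3.00468696e-01,  1.52158390e+00,  3.29138538e-05,
        1.32068146e+00, -6.66027550e-02]), 'joint_vel': array([ 0.00019619,  0.00157935,  0.00069162, -0.00123902, -0.00011801,
       -0.00023618]), 'effort': array([ 2.12654845e-04, -5.43499696e+01, -3.61795127e+01, -9.64619471e-05,
        4.05653860e-03,  1.20448240e-05]), 'eef_pos': array([ 0.14498621, -0.53032466,  0.24472143]), 'tool_rot': array([-1.32288683,  1.01100014, -1.00960449]), 'ft_force': array([ 0.16903157,  0.34045765, -0.0807935 ]), 'torque': array([-0.06559905, -0.02058367, -0.00193314]), 'opening': 0.08547160019559662}
scene [[370.02645532   0.         319.87865699]
 [  0.         370.02645532 201.68998737]
 [  0.           0.           1.        ]] [ 1.02178803 -0.13905851  0.90274055] [0.46462937 0.39181512 1.3901908 ] ['image', 'depth', 'camera_matrix', 'xyz', 'rotation']
top [[366.88518906   0.         320.71631582]
 [  0.         366.88518906 202.51179686]
 [  0.           0.           1.        ]] [ 0.47001972 -0.0381292   0.95936292] [ 0.03409136 -0.03083682 -1.5654424 ] ['image', 'depth', 'camera_matrix', 'xyz', 'rotation']
```

View pics/scene0.png

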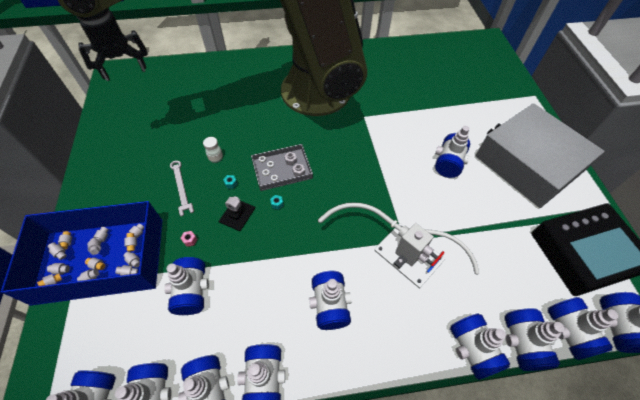

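View pics/top0.png

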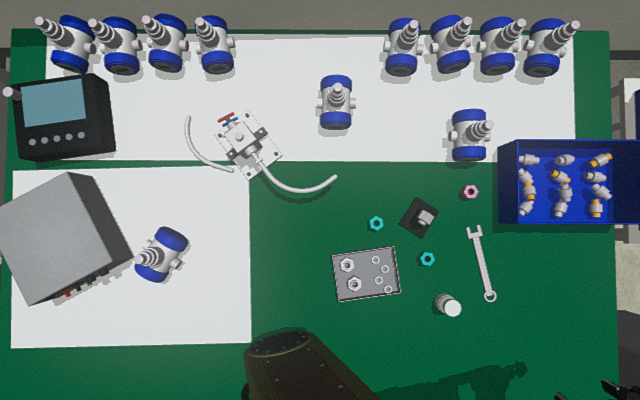

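The top view shows the V rest with the steel nut at (420,217), the valve block at (243,138) with the tube's free end at about (335,178), and look-alike nuts (cyan, pink, two in the tray). I'll enlarge these.

```bash
python3 - <<'E'
import cv2,numpy as np
t=cv2.imread("pics/top0.png");s=cv2.imread("pics/scene0.png")
a=cv2.resize(t[100:220,175:345],None,fx=4.6,fy=4.6,interpolation=cv2.INTER_CUBIC);cv2.imwrite("pics/a.png",a)
b=cv2.resize(t[185:245,385:465],None,fx=8,fy=8,interpolation=cv2.INTER_CUBIC)
c=cv2.resize(s[180:240,195:275],None,fx=8,fy=8,interpolation=cv2.INTER_CUBIC)
cv2.imwrite("pics/b.png",b);cv2.imwrite("pics/c.png",c)
e=cv2.resize(s[190:300,310:490],None,fx=4.4,fy=4.4,interpolation=cv2.INTER_CUBIC);cv2.imwrite("pics/e.png",e)
E
```

```text
(no output)
```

View pics/a.png

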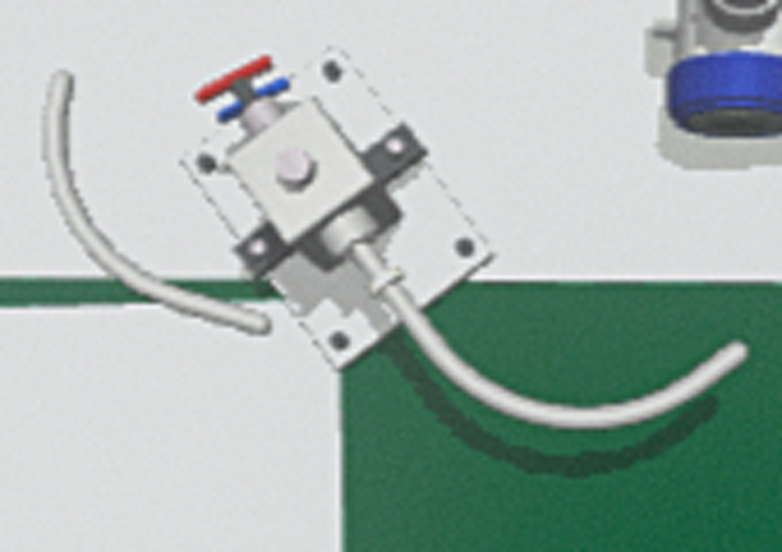

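View pics/b.png

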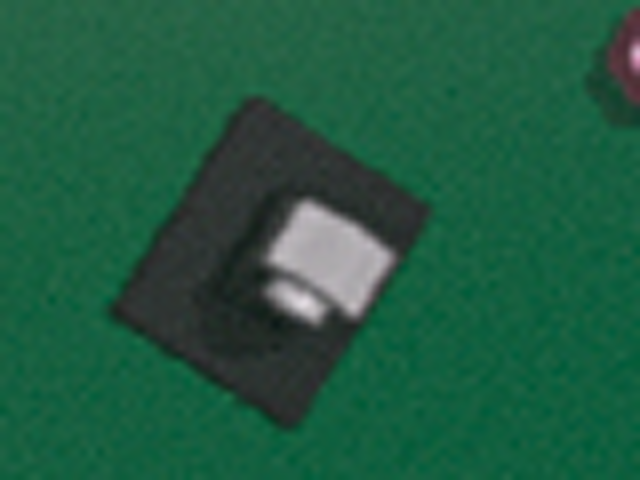

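View pics/c.png

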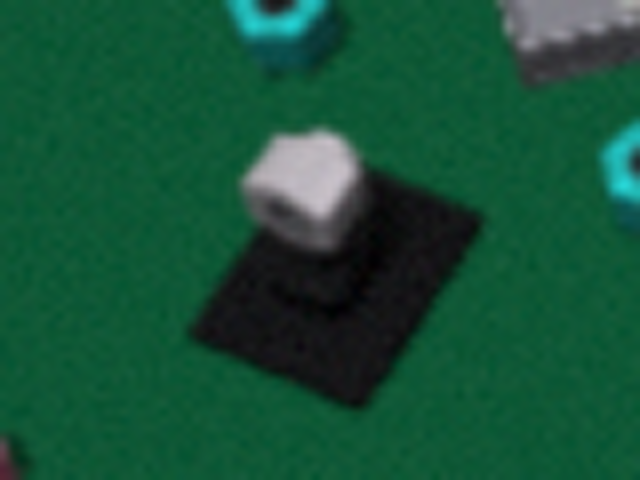

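View pics/e.png

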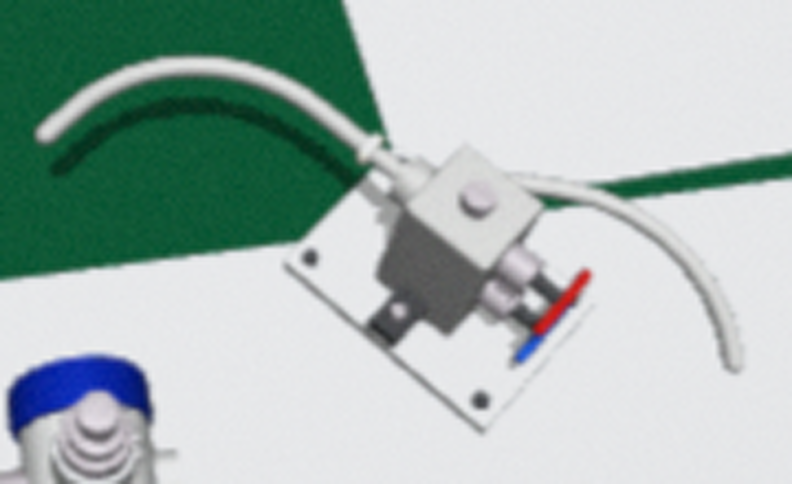

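```bash
cat > h.py <<'E'
import numpy as np,cv2
from scipy.spatial.transform import Rotation as R
def load(n): return dict(np.load(n+".npz"))
def grid(d):
    K=d["camera_matrix"];Z=d["depth"];v,u=np.mgrid[:Z.shape[0],:Z.shape[1]]
    p=np.stack([(u-K[0,2])/K[0,0]*Z,-(v-K[1,2])/K[1,1]*Z,-Z],-1)
    return p@R.from_rotvec(d["rotation"]).as_matrix().T+d["xyz"]
def proj(d,P):
    P=np.atleast_2d(P);K=d["camera_matrix"]
    c=(P-d["xyz"])@R.from_rotvec(d["rotation"]).as_matrix()
    return np.stack([K[0,2]+K[0,0]*c[:,0]/-c[:,2],K[1,2]-K[1,1]*c[:,1]/-c[:,2]],-1)
def atz(d,u,v,z):
    K=d["camera_matrix"];u=np.atleast_1d(u);v=np.atleast_1d(v)
    r=np.stack([(u-K[0,2])/K[0,0],-(v-K[1,2])/K[1,1],-np.ones(len(u))],-1)@R.from_rotvec(d["rotation"]).as_matrix().T
    return d["xyz"]+r*((z-d["xyz"][2])/r[:,2])[:,None]
E
python3 - <<'E'
from h import *
for n,box in(("top0",(225,150,345,200)),("scene0",(310,195,400,235))):
    d=load(n);g=grid(d);x0,y0,x1,y1=box
    z=g[y0:y1,x0:x1,2]
    m=(z>0.07)&(z<0.1);vis=(m*255).astype(np.uint8)
    cv2.imwrite(f"pics/m_{n}.png",cv2.resize(vis,None,fx=5,fy=5,interpolation=0))
    print(n,"bench z",np.median(g[240:320,300:320,2]),np.percentile(z[m],[5,50,95]))
    # nut
d=load("top0");g=grid(d);print(np.round(g[205:230:2,412:440:2,2]*1000).astype(int))
# rest foot plate
E
```

```text
top0 bench z 0.0008218395392242672 [0.08574474 0.09043627 0.09591986]
scene0 bench z 0.0004084093568487712 [0.08330225 0.08836339 0.09141448]
[[ 9  9  9 11 10  7  9  8 11  2  4  3 -1  3]
 [ 8 12  8  7  8  7  8  8  8 10 10  0  2  3]
 [ 9  9 10 14 25  8  9  8 10  8  7  8 -3  2]
 [ 9  9  9 22 59 70 77  6  8 10 13  6  9  8]
 [ 8  9 21 25 70 72 71 77 79  6 11  9  5  1]
 [ 8 13 24 64 71 74 77 78 78 77 11  8  2  3]
 [ 9 25 54 71 71 75 76 79 75 77 70  7  4  2]
 [17 25 24 38 66 79 78 80 75 76 73  2  1  3]
 [21 24 26 68 70 71 71 74 75 73  7  1  4  0]
 [ 7 13 25 23 52 70 71 63 70 10  2  5  0  3]
 [10  8  8 19 29 11 66 10  7  0 -1  0  0  5]
 [10  9  9 10  7  8  8  7  8  2  0  0  2  3]
 [13  9 12 10 13 10 10  9  1  2 -2  2  2  3]]
```

View pics/m_top0.png

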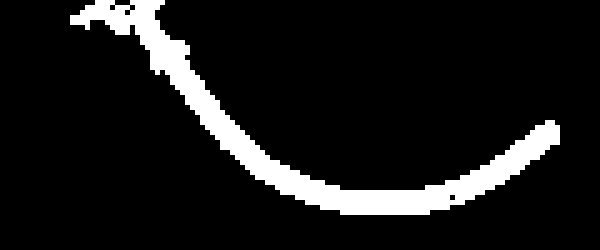

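View pics/m_scene0.png

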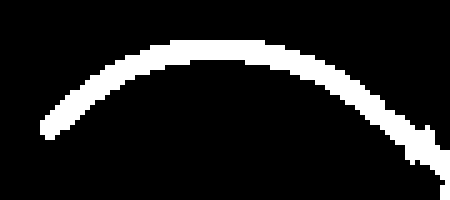

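```bash
cat > fit.py <<'E'
from h import *
from scipy.optimize import least_squares
from scipy.spatial import cKDTree
def center(p,n=400):
    sx,sy,phi,dl=p[:4]
    # local frame, origin at bend start S, x into socket
    leg=np.stack([np.linspace(.058,0,80),np.zeros(80)],-1)
    a=np.linspace(0,np.pi/2,160)
    arc=np.stack([-.1*np.sin(a),-.1+.1*np.cos(a)],-1)
    fr=np.stack([np.full(60,-.1),np.linspace(-.1,-.13+0.003,60)],-1)
    c,s=np.cos(dl),np.sin(dl);h=np.vstack([arc,fr])@np.array([[c,s],[-s,c]])
    q=np.vstack([leg,h]);c,s=np.cos(phi),np.sin(phi)
    q=q@np.array([[c,s],[-s,c]])+[sx,sy]
    return np.c_[q,np.full(len(q),p[4] if len(p)>4 else .085)]
def data(n,box):
    d=load(n);g=grid(d);x0,y0,x1,y1=box
    z=g[y0:y1,x0:x1,2];m=((z>0.065)&(z<0.105)).astype(float)
    v,u=np.mgrid[y0:y1,x0:x1]
    return d,u,v,m
def run(sets,free=('a',),zf=False,off=0.0):
    D=[data(*s) for s in sets]
    def res(p):
        C=center(p);out=[]
        for i,(d,u,v,m) in enumerate(D):
            P=proj(d,C)+off
            rz=np.linalg.norm(C-d["xyz"],axis=1).mean();rad=.006*370/rz
            t=cKDTree(P);dist,idx=t.query(np.c_[u.ravel(),v.ravel()])
            ok=(idx>40)
            # pixels near ring excluded
            w=1/(1+np.exp(-(rad-dist)/.3))
            out.append(np.where(ok,w-m.ravel(),0))
        return np.concatenate(out)
    d=D[0][0]
    return res,D
if __name__=="__main__":
    T=("top0",(225,160,345,200));S=("scene0",(310,195,395,235))
    d=load("top0")
    S0=atz(d,[265],[172],.085)[0];M0=atz(d,[250],[155],.085)[0];print(S0,M0,atz(d,[335],[178],.085))
    phi=np.arctan2(*(M0-S0)[1::-1]);print(phi)
    for name,sets in(("top",[T]),("scene",[S]),("both",[T,S])):
        for fz in ((0,) if name!="both" else (0,1)):
            res,_=run(sets)
            p0=np.array([S0[0],S0[1],phi,0.,.085][:5 if fz else 4])
            best=None
            for k in range(3):
                r=least_squares(res,p0,diff_step=1e-4,x_scale=[.01,.01,.1,.1,.01][:len(p0)],loss="soft_l1")
                p0=r.x
            print(name,r.cost,r.x[:2]*1000,np.degrees(r.x[2:4]),r.x[4:], "tip",center(r.x)[-1],"mouth",r.x[:2]+.062*np.array([np.cos(r.x[2]),np.sin(r.x[2])]))
E
python3 fit.py
```

```text
[0.5786397  0.09754881 0.085     ] [0.61942062 0.13401287 0.085     ] [[ 0.56504976 -0.07008226  0.085     ]]
0.7295708320733931
top 11.249176113842074 [577.04136629  92.36663965] [37.84424825 -2.41466781] [] tip [ 0.56918065 -0.06908679  0.085     ] mouth [0.62600162 0.1304047 ]
scene 10.209662123713843 [577.72469796  92.07396741] [36.2844569  -0.47366001] [] tip [ 0.57093837 -0.06942819  0.085     ] mouth [0.62770221 0.12876523]
both 26.684824310287954 [577.47861287  92.39251162] [37.36596322 -1.91457964] [] tip [ 0.56967934 -0.0690639   0.085     ] mouth [0.62675468 0.13002055]
both 21.319898006629817 [576.95319328  92.47564486] [37.7073056  -2.14247114] [0.08308855] tip [ 0.56947363 -0.06899589  0.08308855] mouth [0.62600422 0.13039658]
```

```bash
python3 - <<'E'
from h import *
d=load("top0")
for nm,z,c in(("plate",.012,[(330,48),(493,258),(337,370),(182,160)]),("block",.11,[(315,97),(372,185),(288,243),(228,155)])):
    c=np.array(c)/4.6+[175,100]-.4;P=atz(d,c[:,0],c[:,1],z)
    print(nm,np.round(P,4).tolist())
    for i in range(4):
        e=P[(i+1)%4]-P[i];print(np.linalg.norm(e),(np.degrees(np.arctan2(e[1],e[0])))%90)
E
```

```text
plate [[0.7501, 0.1595, 0.012], [0.6305, 0.0658, 0.012], [0.5666, 0.1531, 0.012], [0.6855, 0.2425, 0.012]]
0.1519303579887116 38.09880173095087
0.10821014249805863 36.20679400297968
0.14880569191692697 36.943896912816946
0.10515272239888104 37.87117930914267
block [[0.6958, 0.1464, 0.11], [0.6509, 0.1168, 0.11], [0.621, 0.159, 0.11], [0.6659, 0.1901, 0.11]]
0.05382339972408654 33.31911496230077
0.05169023220585862 35.24493039615889
0.05459688400167087 34.781989455502234
0.05306392708038795 34.37882675246331
```

```bash
python3 - <<'E'
from h import *
from cell import manip
d=load("top0")
c=np.array([(255,97),(430,210),(290,430),(113,312)])/8+[385,185]-.45
P=atz(d,c[:,0],c[:,1],.008);print(P.mean(0),np.round(P,4).tolist())
for i in range(4):
    e=P[(i+1)%4]-P[i];print(np.linalg.norm(e),np.degrees(np.arctan2(e[1],e[0])))
for n,b in(("top0",(405,200,445,235)),("scene0",(215,185,255,225))):
    d=load(n);g=grid(d);q=g[b[1]:b[3],b[0]:b[2]].reshape(-1,3)
    q=q[(q[:,2]>.045)&(q[:,2]<.09)]
    m=q[:,:2].mean(0);w,V=np.linalg.eigh(np.cov((q[:,:2]-m).T))
    ax=np.degrees(np.arctan2(V[1,1],V[0,1]));print(n,len(q),m,np.sqrt(w),ax)
    A=np.radians(148.);r=np.array([[np.cos(A),np.sin(A)],[-np.sin(A),np.cos(A)]]);l=q[:,:2]@r.T
    print(np.percentile(l,[1,3,50,97,99],axis=0), (r@P.mean(0)[:2]), q[:,2].max())
s=manip.read_state();print(np.round(R.from_rotvec(s["tool_rot"]).as_matrix(),3))
g=grid(load("top0"))
q=g[60:140,300:375].reshape(-1,3);q=q[q[:,2]>.02];print("tx",q.min(0),q.max(0));q=q[q[:,2]>.11];print(q.min(0))
E
```

```text
[ 0.47233292 -0.2896112   0.008     ] [[0.5258, -0.2844, 0.008], [0.4894, -0.3409, 0.008], [0.4182, -0.2951, 0.008], [0.4559, -0.2381, 0.008]]
0.0671512893142159 -122.79648616275422
0.08469873465139273 147.300423799881
0.06836669454323746 56.4801020120339
0.08384223002737176 -33.52546097674838
top0 179 [ 0.47174534 -0.28620814] [0.00829741 0.00938214] -139.67156434140324
[[-0.56572901 -0.0213836 ]
 [-0.56512941 -0.02105707]
 [-0.55173993 -0.00758358]
 [-0.53696098  0.00979367]
 [-0.53635459  0.01041037]] [-0.55403159 -0.00469409] 0.08285830701607999
scene0 167 [ 0.47799819 -0.28807239] [0.00839703 0.0098591 ] 83.41267030208475
[[-0.56819207 -0.02212496]
 [-0.56783507 -0.02178341]
 [-0.55980956 -0.01026178]
 [-0.53908612  0.00884553]
 [-0.53727992  0.00965037]] [-0.55403159 -0.00469409] 0.08099128264630995
[[ 0.264 -0.     0.965]
 [-0.965  0.001  0.264]
 [-0.001 -1.     0.   ]]
tx [ 0.47001972 -0.12116448  0.02298929] [ 0.82178756 -0.02543778  0.95936292]
[ 0.47001972 -0.08940181  0.11053333]
```

The nut is measured at (0.474, -0.289, 0.060) with its nose at heading about 147°. That agrees with the rest's plate centre (0.472, -0.290). The bare steel one on the V rest at top (425,216) is the one meant: cyan (376,223) and (428,258), pink (471,191) and the tray nuts are not on a rest. Moving above it.

{"op": "carry_out", "data": {"increments": [[3.3,2.4,-0.5,0,0,0.18],[3.3,2.4,-0.5,0,0,0.18],[3.3,2.4,-0.5,0,0,0.18],[3.3,2.4,-0.5,0,0,0.18],[3.3,2.4,-0.5,0,0,0.18],[3.3,2.4,-0.5,0,0,0.18],[3.3,2.4,-0.5,0,0,0.18],[3.3,2.4,-0.5,0,0,0.18],[3.3,2.4,-0.5,0,0,0.18],[3.3,2.4,-0.5,0,0,0.18]], "fingers": -1}}

```text
t: 1.35
eef_pos: [0.4819, -0.2821, 0.1906]
tool_rot: [-1.526, -0.426, 0.435]
ft_force: [0.8, 0.5, -0.2]
opening: 0.0855
```

```bash
cat > st.py <<'E'
import sys
from h import *
from cell import manip
def st(head=None,pos=None,show=True):
    s=manip.read_state();M=R.from_rotvec(s["tool_rot"]).as_matrix()
    h=np.degrees(np.arctan2(M[1,2],M[0,2]))
    print("t",round(s["t"],3),"pos",np.round(s["eef_pos"]*1000,2),"head",round(h,2),"tooly",np.round(M[:,1],4),"F",np.round(s["ft_force"],1),"T",np.round(s["torque"],2),"op",round(s["opening"]*1000,1),"q",np.round(s["q"],2))
    if head is not None:
        a=np.radians(head);D=np.array([[np.sin(a),0,np.cos(a)],[-np.cos(a),0,np.sin(a)],[0,-1,0]])
        print("rot err",np.round(R.from_matrix(D@M.T).as_rotvec(),4),"shift cm",np.round((np.array(pos)-s["eef_pos"])*100,3) if pos is not None else "")
    return s
if __name__=="__main__":
    a=[float(x) for x in sys.argv[1:]]
    st(a[0] if a else None,a[1:4] if len(a)>3 else None)
E
python3 st.py 147 .474 -.289 .055
```

```text
t 1.35 pos [ 481.85 -282.06  190.59] head 121.48 tooly [-5.4e-03 -1.0e-04 -1.0e+00] F [ 0.8  0.5 -0.2] T [ 0.   -0.02 -0.02] op 85.5 q [-0.59  0.37  1.56 -0.    1.22 -1.14]
rot err [ 0.0013 -0.0053  0.4454] shift cm [ -0.785  -0.694 -13.559]
```

{"op": "carry_out", "data": {"increments": [[-0.3,-0.3,-1.5,0,-0.005,0.16],[-0.3,-0.3,-1.5,0,0,0.16],[-0.2,-0.1,-1.5,0,0,0.12],[0,0,-2,0,0,0],[0,0,-2,0,0,0],[0,0,-2,0,0,0],[0,0,0,0,0,0]]}}

```text
t: 2.22
eef_pos: [0.4747, -0.286, 0.0798]
tool_rot: [-1.419, -0.786, 0.79]
ft_force: [-0.9, 0.6, 0.2]
opening: 0.0852
```

```bash
python3 st.py 147 .474 -.289 .055;python3 - <<'E'
from h import *
from cell import manip
d=manip.get_image("scene");np.savez("s1.npz",**d)
cv2.imwrite("pics/s1.png",cv2.resize(d["image"][140:260,160:320,::-1],None,fx=5,fy=5,interpolation=cv2.INTER_CUBIC))
E
```

```text
t 2.225 pos [ 474.68 -285.97   79.84] head 148.0 tooly [-0.0039  0.0024 -1.    ] F [-0.9  0.6  0.2] T [ 0.05 -0.04  0.01] op 85.2 q [-0.61  0.5   1.66 -0.    0.99 -1.62]
rot err [-0.0025 -0.0039 -0.0174] shift cm [-0.068 -0.303 -2.484]
```

View pics/s1.png

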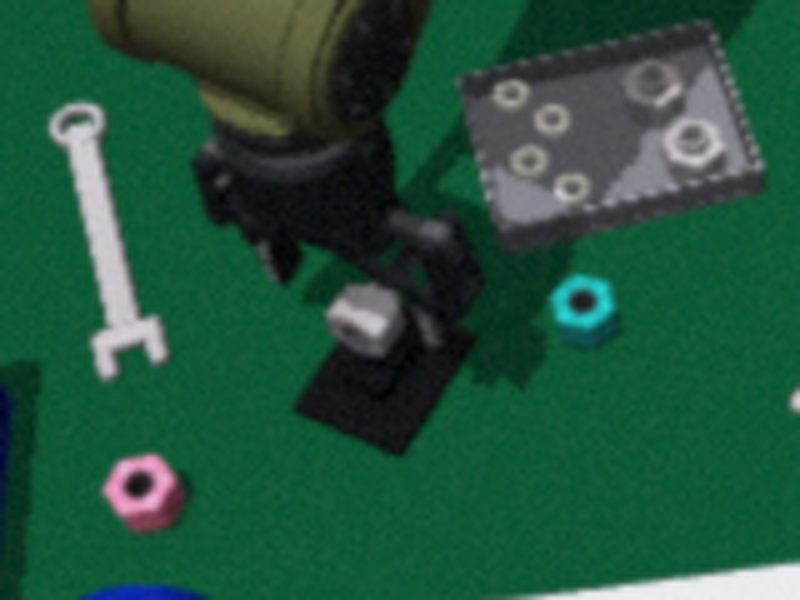

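The nut, at crop (365,320), sits between the open fingers. Lowering to the grasp height.

{"op": "carry_out", "data": {"increments": [[-0.05,-0.3,-0.8,-0.003,-0.004,-0.017],[0,0,-0.8,0,0,0],[0,0,-0.8,0,0,0],[0,0,0,0,0,0]]}}

```text
t: 2.78
eef_pos: [0.4751, -0.2899, 0.0569]
tool_rot: [-1.433, -0.777, 0.774]
ft_force: [0.1, 0.1, -0.5]
opening: 0.0855
```

```bash
python3 st.py 147 .474 -.289 .055
```

```text
t 2.775 pos [ 475.14 -289.94   56.94] head 146.95 tooly [ 0.0037 -0.0031 -1.    ] F [ 0.1  0.1 -0.5] T [ 0.02 -0.03 -0.  ] op 85.5 q [-0.61  0.54  1.66 -0.    0.93 -1.61]
rot err [0.0031 0.0037 0.0009] shift cm [-0.114  0.094 -0.194]
```

{"op": "carry_out", "data": {"increments": [[-0.1,0.1,-0.2,0,0,0],[0,0,0,0,0,0],[0,0,0,0,0,0],[0,0,0,0,0,0],[0,0,0,0,0,0],[0,0,0,0,0,0],[0,0,0,0,0,0],[0,0,0,0,0,0]], "fingers": 1}}

```text
t: 3.78
eef_pos: [0.4744, -0.2889, 0.0555]
tool_rot: [-1.434, -0.777, 0.774]
ft_force: [0.2, 0.2, 0.8]
opening: 0.0309
```

```bash
python3 st.py 147 .474 -.289 .055
```

```text
t 3.775 pos [ 474.42 -288.95   55.5 ] head 146.96 tooly [ 0.0046 -0.0037 -1.    ] F [0.2 0.2 0.8] T [ 0.03 -0.05 -0.02] op 30.9 q [-0.61  0.54  1.67 -0.    0.93 -1.61]
rot err [0.0037 0.0046 0.0007] shift cm [-0.042 -0.005 -0.05 ]
```

{"op": "carry_out", "data": {"increments": [[0,0,1.5,0,0,0],[0,0,2.5,0,0,0],[0,0,2.5,0,0,0],[1.7,2.7,0.5,0,0,-0.05],[1.7,2.7,0,0,0,-0.06],[1.7,2.7,0,0,0,-0.06],[1.7,2.7,0,0,0,-0.06],[1.7,2.7,0,0,0,-0.06],[1.7,2.7,0,0,0,-0.06],[1.0,1.5,0,0,0,-0.03]]}}

```text
t: 5.03
eef_pos: [0.5894, -0.1076, 0.1379]
tool_rot: [-1.53, -0.474, 0.466]
ft_force: [0.1, -0.5, -0.8]
opening: 0.031
```

```bash
python3 st.py 125.5 .5927 -.1016 .0805
```

```text
t 5.025 pos [ 589.37 -107.61  137.88] head 124.32 tooly [ 0.0084 -0.0088 -0.9999] F [ 0.1 -0.5 -0.8] T [-0.02 -0.02 -0.04] op 31.0 q [-0.24  0.51  1.49 -0.01  1.13 -0.84]
rot err [0.0087 0.0084 0.0206] shift cm [ 0.333  0.601 -5.738]
```

{"op": "carry_out", "data": {"increments": [[0.3,0.3,-1.5,0.009,0.008,0.02],[0.1,0.2,-1.5,0,0,0],[0,0,-1.5,0,0,0],[0,0,-1.0,0,0,0],[0,0,0,0,0,0]]}}

```text
t: 5.65
eef_pos: [0.5923, -0.1035, 0.079]
tool_rot: [-1.514, -0.485, 0.488]
ft_force: [0.9, -0.0, 0.2]
opening: 0.0311
```

```bash
python3 st.py 125.5 .5927 -.1016 .0805;python3 - <<'E'
from h import *
from cell import manip
for n in("scene","top"):
    d=manip.get_image(n);np.savez(n+"2.npz",**d);print(manip.read_state()["eef_pos"])
    u,v=proj(d,[.58,-.085,.085])[0].astype(int);print(u,v)
    cv2.imwrite(f"pics/{n}2.png",cv2.resize(d["image"][v-40:v+40,u-50:u+50,::-1],None,fx=7,fy=7,interpolation=cv2.INTER_CUBIC))
E
```

```text
t 5.65 pos [ 592.28 -103.5    79.  ] head 125.61 tooly [-0.0019  0.0011 -1.    ] F [ 0.9 -0.   0.2] T [ 0.01  0.05 -0.02] op 31.1 q [-0.23  0.59  1.51  0.    1.04 -0.86]
rot err [-0.0011 -0.0019 -0.0019] shift cm [0.042 0.19  0.15 ]
[ 0.59252471 -0.10346368  0.07955898]
313 223
[ 0.59284515 -0.10345137  0.08016294]
341 171
```

View pics/scene2.png

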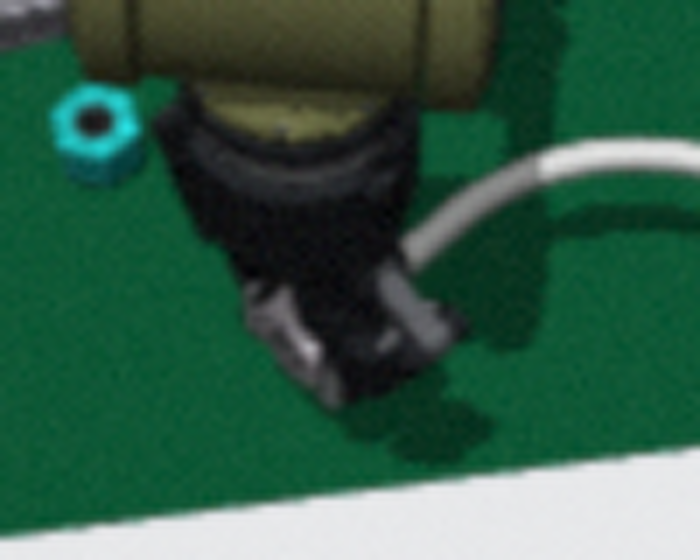

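View pics/top2.png

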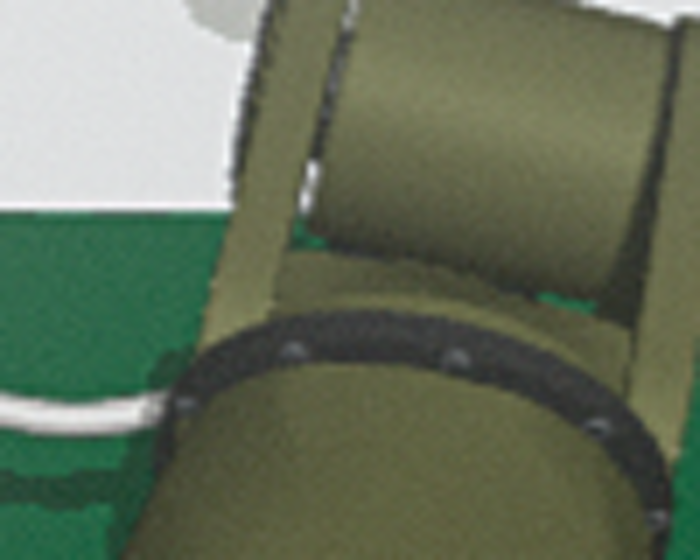

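```bash
cat > th.py <<'E'
import sys
from st import *
# axial/lateral wrt free leg; args: desired axial (mm), lateral target mm, z mm
E=np.array([.5695,-.069]);H=float(sys.argv[4]) if len(sys.argv)>4 else 125.5
a=np.radians(H);t=np.array([np.cos(a),np.sin(a)]);n=np.array([-np.sin(a),np.cos(a)])
ax,la,z=[float(x)/1000 for x in sys.argv[1:4]]
tg=E+t*ax+n*la
s=st(H,[*tg,z]);p=s["eef_pos"][:2]-E
F=s["ft_force"];T=s["torque"]
print("axial %.2f lat %.2f mm"%(p@t*1000,p@n*1000),"Fax %.1f Flat %.1f Fz %.1f"%(F[:2]@t,F[:2]@n,F[2]))
E
python3 th.py -32 0 80.5
```

```text
t 5.75 pos [ 592.85 -103.45   80.16] head 125.62 tooly [-1.e-04  7.e-04 -1.e+00] F [-0.8  0.3 -1.1] T [-0.02 -0.02  0.04] op 31.2 q [-0.23  0.59  1.51  0.    1.04 -0.86]
rot err [-0.0007 -0.0001 -0.0021] shift cm [-0.476  0.84   0.034]
axial -41.60 lat 1.00 mm Fax 0.7 Flat 0.4 Fz -1.1
```

{"op": "carry_out", "data": {"increments": [[-0.24,0.42,0.03,0,0,0],[-0.24,0.42,0,0,0,0],[0,0,0,0,0,0]]}}

```text
t: 6.12
eef_pos: [0.5881, -0.0945, 0.0818]
tool_rot: [-1.516, -0.488, 0.485]
ft_force: [-1.0, -0.5, -1.5]
opening: 0.0307
```

```bash
python3 th.py -22 0 80.5
```

```text
t 6.125 pos [588.15 -94.47  81.81] head 125.63 tooly [ 1.8e-03  2.0e-04 -1.0e+00] F [-1.  -0.5 -1.5] T [ 0.02 -0.02 -0.02] op 30.7 q [-0.22  0.58  1.53  0.    1.03 -0.84]
rot err [-0.0002  0.0018 -0.0022] shift cm [-0.587  0.756 -0.131]
axial -31.56 lat -0.39 mm Fax 0.1 Flat 1.1 Fz -1.5
```

{"op": "carry_out", "data": {"increments": [[-0.22,0.28,-0.13,0,0,0],[-0.12,0.17,0,0,0,0],[0,0,0,0,0,0]]}}

```text
t: 6.5
eef_pos: [0.5846, -0.0896, 0.0806]
tool_rot: [-1.516, -0.489, 0.485]
ft_force: [-0.4, -0.3, -0.8]
opening: 0.0309
```

```bash
python3 th.py -20 0 80.5
```

```text
t 6.5 pos [584.59 -89.56  80.64] head 125.64 tooly [ 2.3e-03  2.0e-04 -1.0e+00] F [-0.4 -0.3 -0.8] T [-0.02 -0.05 -0.02] op 30.9 q [-0.21  0.57  1.55  0.    1.02 -0.84]
rot err [-0.0002  0.0023 -0.0024] shift cm [-0.348  0.428 -0.014]
axial -25.50 lat -0.34 mm Fax -0.1 Flat 0.5 Fz -0.8
```

{"op": "carry_out", "data": {"increments": [[-0.14,0.14,0,0,0,0],[-0.12,0.16,0,0,0,0],[0,0,0,0,0,0]]}}

```text
t: 6.88
eef_pos: [0.5818, -0.0865, 0.0806]
tool_rot: [-1.516, -0.489, 0.485]
ft_force: [0.9, 0.2, -1.8]
opening: 0.0311
```

```bash
python3 th.py -17 0 80.5
```

```text
t 6.875 pos [581.81 -86.47  80.63] head 125.63 tooly [ 2.2e-03  2.0e-04 -1.0e+00] F [ 0.9  0.2 -1.8] T [-0.02 -0.05 -0.02] op 31.1 q [-0.21  0.56  1.56  0.    1.02 -0.83]
rot err [-0.0002  0.0022 -0.0023] shift cm [-0.244  0.363 -0.013]
axial -21.37 lat 0.12 mm Fax -0.4 Flat -0.8 Fz -1.8
```

{"op": "carry_out", "data": {"increments": [[-0.14,0.2,0,0,0,0],[-0.12,0.16,0,0,0,0],[0,0,0,0,0,0]]}}

```text
t: 7.25
eef_pos: [0.5791, -0.0826, 0.0806]
tool_rot: [-1.516, -0.489, 0.485]
ft_force: [-0.5, -0.1, -1.2]
opening: 0.0311
```

```bash
python3 th.py -13 0 80.5
```

```text
t 7.25 pos [579.08 -82.59  80.6 ] head 125.63 tooly [ 2.3e-03  2.0e-04 -1.0e+00] F [-0.5 -0.1 -1.2] T [ 0.02 -0.03  0.01] op 31.1 q [-0.2   0.56  1.57  0.    1.02 -0.83]
rot err [-0.0002  0.0023 -0.0023] shift cm [-0.203  0.301 -0.01 ]
axial -16.63 lat 0.09 mm Fax 0.2 Flat 0.5 Fz -1.2
```

{"op": "carry_out", "data": {"increments": [[-0.14,0.2,0,0,0,0],[-0.14,0.2,0,0,0,0],[-0.12,0.16,0,0,0,0],[0,0,0,0,0,0]]}}

```text
t: 7.75
eef_pos: [0.5748, -0.0765, 0.0806]
tool_rot: [-1.516, -0.489, 0.485]
ft_force: [0.2, -0.3, -1.5]
opening: 0.0316
```

```bash
python3 th.py -5 0 80.5; python3 - <<'E'
from h import *
from cell import manip
for n in("scene",):
    d=manip.get_image(n);np.savez(n+"3.npz",**d);print(manip.read_state()["eef_pos"])
    u,v=proj(d,[.58,-.085,.085])[0].astype(int);print(u,v)
    cv2.imwrite(f"pics/{n}3.png",cv2.resize(d["image"][v-40:v+40,u-50:u+50,::-1],None,fx=7,fy=7,interpolation=cv2.INTER_CUBIC))
E
```

```text
t 7.75 pos [574.76 -76.53  80.62] head 125.64 tooly [ 2.3e-03  2.0e-04 -1.0e+00] F [ 0.2 -0.3 -1.5] T [0.02 0.   0.  ] op 31.6 q [-0.2   0.55  1.58  0.    1.01 -0.82]
rot err [-0.0002  0.0023 -0.0024] shift cm [-0.236  0.346 -0.012]
axial -9.19 lat 0.09 mm Fax -0.4 Flat 0.0 Fz -1.5
[ 0.57482361 -0.07662401  0.08063181]
313 223
```

View pics/scene3.png

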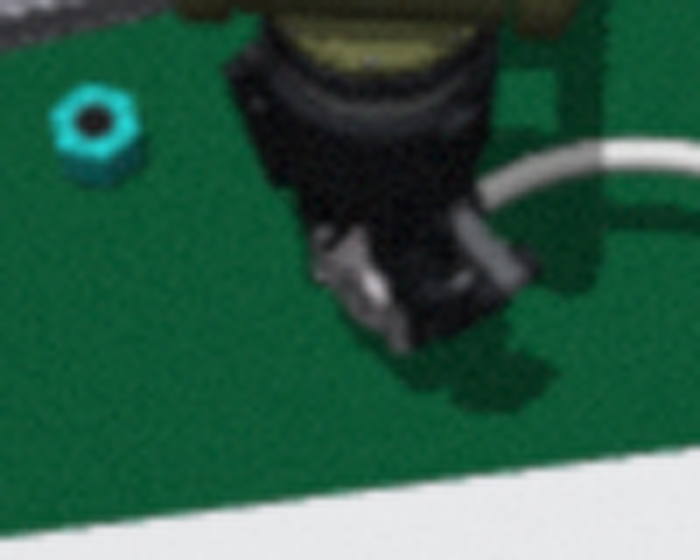

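```bash
cat > pa.py <<'E'
import sys
from st import *
Sx,Sy=.57745,.09240; PHI=37.4; HB=35.5
inw=0.0005
def tube(s): # s in m from nominal tip; returns pos, heading deg, curvature flag (inward dir)
    hb=np.radians(HB)
    def L2W(x,y,h): return np.array([Sx+x*np.cos(h)-y*np.sin(h),Sy+x*np.sin(h)+y*np.cos(h)])
    if s<.03: return L2W(-.1,-.13+s,hb),HB+90,0
    A=.1*np.pi/2
    if s<.03+A:
        a=(s-.03)/.1   # 0..pi/2
        return L2W(-.1*np.cos(a),-.1+.1*np.sin(a),hb),HB+90-np.degrees(a),1
    return L2W(s-.03-A,0,np.radians(PHI)),PHI,0
def nut(m,lat=0.): # m = s of bore middle; nut centre pos, heading
    # average over bore length for smooth heading
    ss=m+np.linspace(-.013,.013,7)
    P=np.array([tube(x)[0] for x in ss]);c=P.mean(0)
    d=P[-1]-P[0];h=np.arctan2(d[1],d[0]);t=np.array([np.cos(h),np.sin(h)]);n=np.array([-t[1],t[0]])
    return c-.004*t+n*lat,np.degrees(h)
def find(p,lat=0.):
    g=np.arange(-.03,.26,.0002);Q=np.array([nut(x,lat)[0] for x in g]);i=np.argmin(np.linalg.norm(Q-p,axis=1));return g[i]
def go(step,k,lat=0.,z=.0805,mstop=None):
    s=st();p=s["eef_pos"];m=find(p[:2],lat)
    M=R.from_rotvec(s["tool_rot"]).as_matrix()
    q,h=nut(m,lat);a=np.radians(h);t=np.array([np.cos(a),np.sin(a)]);n=np.array([-t[1],t[0]])
    F=s["ft_force"]
    q0,h0=nut(m,0)
    print("m %.1f mm lat %.2f (vs 0-lat) head err %.2f | Fax %.1f Flat %.1f Fz %.1f Tz %.2f"%(m*1000,(p[:2]-q0)@n*1000,np.degrees(np.arctan2(M[1,2],M[0,2]))-h,F[:2]@t,F[:2]@n,F[2],s["torque"][2]))
    pc=p.copy();Mc=M
    for i in range(k):
        q,h=nut(m+step*(i+1),lat);a=np.radians(h);D=np.array([[np.sin(a),0,np.cos(a)],[-np.cos(a),0,np.sin(a)],[0,-1,0]])
        d=np.array([*q,z])-pc;r=R.from_matrix(D@Mc.T).as_rotvec()
        print(np.r_[np.round(d*100,2),np.round(r,3)].tolist(),end=", ");pc=np.array([*q,z]);Mc=D
    print()
if __name__=="__main__":
    a=[float(x) for x in sys.argv[1:]]
    go(a[0]/1000,int(a[1]),(a[2] if len(a)>2 else 0)/1000,(a[3] if len(a)>3 else 80.5)/1000)
E
python3 pa.py 4 5
```

```text
t 7.8 pos [574.82 -76.62  80.63] head 125.63 tooly [ 2.4e-03  1.0e-04 -1.0e+00] F [ 0.5  0.1 -1. ] T [ 0.03 -0.02 -0.  ] op 31.0 q [-0.2   0.55  1.58  0.    1.01 -0.82]
m -2.0 mm lat 0.29 (vs 0-lat) head err 0.13 | Fax -0.2 Flat -0.4 Fz -1.0 Tz -0.00
[-0.21, 0.35, -0.01, -0.0, 0.002, -0.002], [-0.23, 0.33, 0.0, 0.0, 0.0, 0.0], [-0.23, 0.33, 0.0, 0.0, 0.0, 0.0], [-0.23, 0.33, 0.0, 0.0, 0.0, -0.0], [-0.23, 0.33, 0.0, 0.0, 0.0, -0.0],
```

{"op": "carry_out", "data": {"increments": [[-0.21,0.35,-0.01,0,0.002,-0.002],[-0.23,0.33,0,0,0,0],[-0.23,0.33,0,0,0,0],[-0.23,0.33,0,0,0,0]]}}

```text
t: 8.3
eef_pos: [0.5652, -0.0624, 0.0805]
tool_rot: [-1.516, -0.485, 0.485]
ft_force: [-0.6, -0.2, -1.1]
opening: 0.0315
```

```bash
python3 pa.py 4 5
```

```text
t 8.3 pos [565.24 -62.45  80.49] head 125.49 tooly [ 1.e-04  2.e-04 -1.e+00] F [-0.6 -0.2 -1.1] T [-0.    0.02  0.04] op 31.5 q [-0.17  0.53  1.62  0.    1.   -0.79]
m 15.0 mm lat -0.14 (vs 0-lat) head err -0.01 | Fax 0.1 Flat 0.6 Fz -1.1 Tz 0.04
[-0.24, 0.32, 0.0, -0.0, 0.0, -0.001], [-0.23, 0.33, 0.0, 0.0, 0.0, -0.006], [-0.23, 0.33, 0.0, 0.0, 0.0, -0.012], [-0.23, 0.33, 0.0, 0.0, 0.0, -0.018], [-0.22, 0.33, 0.0, 0.0, 0.0, -0.025],
```

{"op": "carry_out", "data": {"increments": [[-0.24,0.32,0,0,0,-0.001],[-0.23,0.33,0,0,0,-0.006],[-0.23,0.33,0,0,0,-0.012]]}}

```text
t: 8.68
eef_pos: [0.5577, -0.0519, 0.0805]
tool_rot: [-1.519, -0.47, 0.469]
ft_force: [-0.2, 0.1, -0.2]
opening: 0.0311
```

```bash
python3 pa.py 4 4
```

```text
t 8.675 pos [557.69 -51.87  80.53] head 124.35 tooly [ 2.e-04  2.e-04 -1.e+00] F [-0.2  0.1 -0.2] T [0.02 0.02 0.01] op 31.1 q [-0.16  0.51  1.64  0.    0.99 -0.76]
m 28.0 mm lat -0.10 (vs 0-lat) head err 0.18 | Fax 0.2 Flat 0.1 Fz -0.2 Tz 0.01
[-0.23, 0.32, -0.0, -0.0, 0.0, -0.023], [-0.22, 0.33, 0.0, 0.0, 0.0, -0.026], [-0.21, 0.34, 0.0, 0.0, 0.0, -0.032], [-0.2, 0.34, 0.0, 0.0, 0.0, -0.038],
```

{"op": "carry_out", "data": {"increments": [[-0.23,0.32,0,0,0,-0.023],[-0.22,0.33,0,0,0,-0.026],[-0.21,0.34,0,0,0,-0.032]]}}

```text
t: 9.05
eef_pos: [0.5506, -0.0413, 0.0806]
tool_rot: [-1.533, -0.402, 0.402]
ft_force: [0.6, -0.5, -1.9]
opening: 0.0313
```

```bash
python3 pa.py 4 4
```

```text
t 9.05 pos [550.63 -41.31  80.59] head 119.39 tooly [ 3.e-04  1.e-04 -1.e+00] F [ 0.6 -0.5 -1.9] T [-0.01  0.03  0.04] op 31.3 q [-0.14  0.5   1.67  0.    0.98 -0.65]
m 40.8 mm lat -0.00 (vs 0-lat) head err 0.13 | Fax -0.7 Flat -0.2 Fz -1.9 Tz 0.04
[-0.2, 0.35, -0.01, -0.0, 0.0, -0.041], [-0.19, 0.35, 0.0, 0.0, 0.0, -0.04], [-0.17, 0.36, 0.0, 0.0, 0.0, -0.04], [-0.16, 0.37, 0.0, 0.0, 0.0, -0.04],
```

{"op": "carry_out", "data": {"increments": [[-0.2,0.35,-0.01,0,0,-0.041],[-0.19,0.35,0,0,0,-0.04],[-0.17,0.36,0,0,0,-0.04]]}}

```text
t: 9.43
eef_pos: [0.5446, -0.03, 0.0805]
tool_rot: [-1.55, -0.302, 0.301]
ft_force: [0.1, -0.3, -0.6]
opening: 0.0311
```

```bash
python3 pa.py 4 4;  python3 - <<'E'
from h import *
from cell import manip
for n in("scene",):
    d=manip.get_image(n);np.savez(n+"4.npz",**d)
    u,v=proj(d,[.58,-.04,.085])[0].astype(int);print(u,v)
    cv2.imwrite(f"pics/{n}4.png",cv2.resize(d["image"][v-40:v+40,u-50:u+50,::-1],None,fx=7,fy=7,interpolation=cv2.INTER_CUBIC))
E
```

```text
t 9.425 pos [544.59 -30.    80.51] head 112.03 tooly [ 4.e-04  1.e-04 -1.e+00] F [ 0.1 -0.3 -0.6] T [0.01 0.04 0.03] op 31.1 q [-0.12  0.48  1.68  0.    0.97 -0.51]
m 53.6 mm lat 0.03 (vs 0-lat) head err 0.05 | Fax -0.3 Flat 0.1 Fz -0.6 Tz 0.03
[-0.15, 0.37, -0.0, -0.0, 0.0, -0.041], [-0.14, 0.37, 0.0, 0.0, 0.0, -0.04], [-0.13, 0.38, 0.0, 0.0, 0.0, -0.04], [-0.11, 0.38, 0.0, 0.0, 0.0, -0.04], 
331 221
```

View pics/scene4.png

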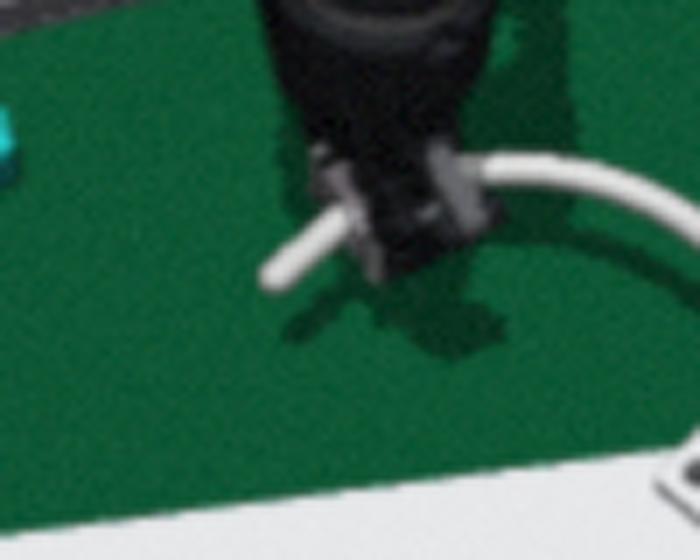

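The tube end emerges behind the gripper at crop (275,275) and continues out of the nose side at (490,165), so the nut is threaded and running free. Continuing round the bend.

{"op": "carry_out", "data": {"increments": [[-0.15,0.37,0,0,0,-0.041],[-0.14,0.37,0,0,0,-0.04],[-0.13,0.38,0,0,0,-0.04],[-0.11,0.38,0,0,0,-0.04]]}}

```text
t: 9.98
eef_pos: [0.5389, -0.0142, 0.0805]
tool_rot: [-1.564, -0.17, 0.169]
ft_force: [0.7, -0.0, -1.1]
opening: 0.0313
```

```bash
python3 pa.py 4 4
```

```text
t 9.975 pos [538.87 -14.19  80.54] head 102.37 tooly [ 4.e-04  1.e-04 -1.e+00] F [ 0.7 -0.  -1.1] T [ 0.06 -0.02  0.03] op 31.3 q [-0.09  0.47  1.7   0.    0.97 -0.31]
m 70.4 mm lat 0.17 (vs 0-lat) head err 0.01 | Fax -0.2 Flat -0.7 Fz -1.1 Tz 0.03
[-0.07, 0.38, -0.0, -0.0, 0.0, -0.04], [-0.08, 0.39, 0.0, 0.0, 0.0, -0.04], [-0.06, 0.39, 0.0, 0.0, 0.0, -0.04], [-0.05, 0.4, 0.0, 0.0, 0.0, -0.04],
```

{"op": "carry_out", "data": {"increments": [[-0.07,0.38,0,0,0,-0.04],[-0.08,0.39,0,0,0,-0.04],[-0.06,0.39,0,0,0,-0.04],[-0.05,0.4,0,0,0,-0.04]]}}

```text
t: 10.48
eef_pos: [0.5361, 0.0019, 0.0807]
tool_rot: [-1.571, -0.04, 0.038]
ft_force: [-0.4, -0.4, -1.3]
opening: 0.0309
```

```bash
python3 pa.py 4 4
```

```text
t 10.475 pos [536.1    1.94  80.67] head 92.84 tooly [ 7.e-04 -1.e-04 -1.e+00] F [-0.4 -0.4 -1.3] T [-0.    0.05  0.  ] op 30.9 q [-0.06  0.47  1.71 -0.    0.96 -0.11]
m 86.8 mm lat 0.13 (vs 0-lat) head err -0.11 | Fax -0.4 Flat 0.4 Fz -1.3 Tz 0.00
[-0.02, 0.39, -0.02, 0.0, 0.001, -0.038], [-0.01, 0.4, 0.0, 0.0, 0.0, -0.04], [0.0, 0.4, 0.0, 0.0, 0.0, -0.04], [0.02, 0.4, 0.0, 0.0, 0.0, -0.04],
```

{"op": "carry_out", "data": {"increments": [[-0.02,0.39,-0.02,0,0.001,-0.038],[-0.01,0.4,0,0,0,-0.04],[0,0.4,0,0,0,-0.04],[0.02,0.4,0,0,0,-0.04]]}}

```text
t: 10.98
eef_pos: [0.5359, 0.0184, 0.0805]
tool_rot: [-1.569, 0.09, -0.09]
ft_force: [-0.1, -0.0, -0.6]
opening: 0.0312
```

```bash
python3 pa.py 4 4
```

```text
t 10.975 pos [535.9   18.41  80.54] head 83.44 tooly [-1.e-04 -1.e-04 -1.e+00] F [-0.1 -0.  -0.6] T [-0.02  0.02  0.  ] op 31.2 q [-0.03  0.47  1.71 -0.    0.96  0.08]
m 103.4 mm lat 0.19 (vs 0-lat) head err -0.00 | Fax -0.0 Flat 0.1 Fz -0.6 Tz 0.00
[0.06, 0.39, -0.0, 0.0, -0.0, -0.04], [0.05, 0.4, 0.0, 0.0, 0.0, -0.04], [0.07, 0.39, 0.0, 0.0, 0.0, -0.04], [0.08, 0.39, 0.0, 0.0, 0.0, -0.04],
```

{"op": "carry_out", "data": {"increments": [[0.06,0.39,0,0,0,-0.04],[0.05,0.4,0,0,0,-0.04],[0.07,0.39,0,0,0,-0.04],[0.08,0.39,0,0,0,-0.04]]}}

```text
t: 11.48
eef_pos: [0.5385, 0.0347, 0.0806]
tool_rot: [-1.56, 0.22, -0.22]
ft_force: [0.1, 0.4, -1.9]
opening: 0.0312
```

```bash
python3 pa.py 4 4
```

```text
t 11.475 pos [538.51  34.7   80.64] head 73.93 tooly [ 1.e-04 -2.e-04 -1.e+00] F [ 0.1  0.4 -1.9] T [-0.03  0.01 -0.04] op 31.2 q [-0.    0.47  1.7  -0.    0.97  0.28]
m 120.0 mm lat 0.15 (vs 0-lat) head err -0.01 | Fax 0.4 Flat 0.0 Fz -1.9 Tz -0.04
[0.12, 0.39, -0.01, 0.0, 0.0, -0.04], [0.12, 0.38, 0.0, 0.0, 0.0, -0.04], [0.13, 0.38, 0.0, 0.0, 0.0, -0.04], [0.15, 0.37, 0.0, 0.0, 0.0, -0.04],
```

{"op": "carry_out", "data": {"increments": [[0.12,0.39,-0.01,0,0,-0.04],[0.12,0.38,0,0,0,-0.04],[0.13,0.38,0,0,0,-0.04],[0.15,0.37,0,0,0,-0.04]]}}

```text
t: 11.98
eef_pos: [0.5438, 0.0505, 0.0806]
tool_rot: [-1.542, 0.35, -0.351]
ft_force: [0.6, 0.0, -1.2]
opening: 0.0311
```

```bash
python3 pa.py 4 4
```

```text
t 11.975 pos [543.76  50.46  80.58] head 64.4 tooly [ 2.e-04 -2.e-04 -1.e+00] F [ 0.6  0.  -1.2] T [-0.03  0.    0.01] op 31.1 q [ 0.03  0.48  1.68 -0.    0.97  0.47]
m 136.6 mm lat 0.18 (vs 0-lat) head err -0.02 | Fax 0.3 Flat -0.6 Fz -1.2 Tz 0.01
[0.18, 0.36, -0.01, 0.0, 0.0, -0.04], [0.18, 0.36, 0.0, 0.0, 0.0, -0.04], [0.19, 0.35, 0.0, 0.0, 0.0, -0.04], [0.21, 0.34, 0.0, 0.0, 0.0, -0.04],
```

{"op": "carry_out", "data": {"increments": [[0.18,0.36,-0.01,0,0,-0.04],[0.18,0.36,0,0,0,-0.04],[0.19,0.35,0,0,0,-0.04]]}}

```text
t: 12.35
eef_pos: [0.5494, 0.0616, 0.0805]
tool_rot: [-1.524, 0.447, -0.448]
ft_force: [0.1, -0.3, 0.3]
opening: 0.0314
```

```bash
python3 pa.py 4 4
```

```text
t 12.35 pos [549.37  61.57  80.52] head 57.27 tooly [ 3.e-04 -3.e-04 -1.e+00] F [ 0.1 -0.3  0.3] T [-0.04  0.04  0.01] op 31.4 q [ 0.05  0.5   1.66 -0.    0.98  0.62]
m 149.0 mm lat 0.19 (vs 0-lat) head err -0.05 | Fax -0.2 Flat -0.3 Fz 0.3 Tz 0.01
[0.22, 0.32, -0.0, 0.0, 0.0, -0.039], [0.22, 0.33, 0.0, 0.0, 0.0, -0.04], [0.24, 0.32, 0.0, 0.0, 0.0, -0.04], [0.25, 0.31, 0.0, 0.0, 0.0, -0.04],
```

{"op": "carry_out", "data": {"increments": [[0.22,0.32,0,0,0,-0.039],[0.22,0.33,0,0,0,-0.04],[0.24,0.32,0,0,0,-0.04]]}}

```text
t: 12.72
eef_pos: [0.5563, 0.0716, 0.0805]
tool_rot: [-1.502, 0.543, -0.544]
ft_force: [-0.7, 0.6, -1.7]
opening: 0.031
```

```bash
python3 pa.py 3 4
```

```text
t 12.725 pos [556.28  71.64  80.5 ] head 50.19 tooly [ 3.e-04 -3.e-04 -1.e+00] F [-0.7  0.6 -1.7] T [-0.05  0.04  0.02] op 31.0 q [ 0.06  0.51  1.64 -0.    0.99  0.76]
m 161.2 mm lat 0.09 (vs 0-lat) head err -0.14 | Fax 0.0 Flat 1.0 Fz -1.7 Tz 0.02
[0.19, 0.22, -0.0, 0.0, 0.0, -0.028], [0.19, 0.23, 0.0, 0.0, 0.0, -0.03], [0.2, 0.22, 0.0, 0.0, 0.0, -0.03], [0.21, 0.22, 0.0, 0.0, 0.0, -0.03],
```

{"op": "carry_out", "data": {"increments": [[0.19,0.22,0,0,0,-0.028],[0.19,0.23,0,0,0,-0.03],[0.2,0.22,0,0,0,-0.03]]}}

```text
t: 13.1
eef_pos: [0.5623, 0.0787, 0.0805]
tool_rot: [-1.482, 0.615, -0.616]
ft_force: [0.3, -1.0, -0.9]
opening: 0.0311
```

```bash
python3 pa.py 3 4
```

```text
t 13.1 pos [562.33  78.68  80.48] head 44.89 tooly [ 2.e-04 -4.e-04 -1.e+00] F [ 0.3 -1.  -0.9] T [0.01 0.02 0.02] op 31.1 q [ 0.07  0.53  1.62 -0.    1.    0.86]
m 170.6 mm lat -0.01 (vs 0-lat) head err -0.05 | Fax -0.5 Flat -0.9 Fz -0.9 Tz 0.02
[0.21, 0.22, 0.0, 0.0, 0.0, -0.029], [0.21, 0.21, 0.0, 0.0, 0.0, -0.026], [0.22, 0.2, 0.0, 0.0, 0.0, -0.022], [0.22, 0.2, 0.0, 0.0, 0.0, -0.018],
```

{"op": "carry_out", "data": {"increments": [[0.21,0.22,0,0,0,-0.029],[0.21,0.21,0,0,0,-0.026],[0.22,0.2,0,0,0,-0.022]]}}

```text
t: 13.48
eef_pos: [0.5692, 0.0854, 0.0805]
tool_rot: [-1.462, 0.679, -0.679]
ft_force: [-0.5, -0.3, -0.1]
opening: 0.0312
```

```bash
python3 pa.py 3 4
```

```text
t 13.475 pos [569.17  85.38  80.48] head 40.17 tooly [ 2.e-04 -4.e-04 -1.e+00] F [-0.5 -0.3 -0.1] T [ 0.01 -0.05 -0.02] op 31.2 q [ 0.09  0.54  1.6  -0.    1.01  0.96]
m 180.2 mm lat -0.03 (vs 0-lat) head err -0.14 | Fax -0.6 Flat 0.1 Fz -0.1 Tz -0.02
[0.22, 0.2, 0.0, 0.0, 0.0, -0.015], [0.23, 0.19, 0.0, 0.0, 0.0, -0.014], [0.23, 0.19, 0.0, 0.0, 0.0, -0.01], [0.23, 0.19, 0.0, 0.0, 0.0, -0.007],
```

{"op": "carry_out", "data": {"increments": [[0.22,0.2,0,0,0,-0.015],[0.23,0.19,0,0,0,-0.014],[0.23,0.19,0,0,0,-0.01]]}}

```text
t: 13.85
eef_pos: [0.5765, 0.0916, 0.0805]
tool_rot: [-1.451, 0.711, -0.712]
ft_force: [-0.3, 0.6, -1.7]
opening: 0.0307
```

```bash
python3 pa.py 3 4;  python3 - <<'E'
from h import *
from cell import manip
for n in("scene",):
    d=manip.get_image(n);np.savez(n+"5.npz",**d)
    u,v=proj(d,[.6,.1,.085])[0].astype(int);print(u,v)
    cv2.imwrite(f"pics/{n}5.png",cv2.resize(d["image"][v-40:v+40,u-50:u+50,::-1],None,fx=7,fy=7,interpolation=cv2.INTER_CUBIC))
E
```

```text
t 13.85 pos [576.45  91.58  80.45] head 37.77 tooly [ 1.e-04 -4.e-04 -1.e+00] F [-0.3  0.6 -1.7] T [-0.    0.02 -0.02] op 30.7 q [ 0.09  0.56  1.57 -0.    1.02  1.01]
m 189.8 mm lat 0.00 (vs 0-lat) head err -0.04 | Fax 0.1 Flat 0.7 Fz -1.7 Tz -0.02
[0.24, 0.19, 0.0, 0.0, 0.0, -0.006], [0.24, 0.18, 0.0, 0.0, 0.0, -0.003], [0.24, 0.18, 0.0, 0.0, 0.0, 0.001], [0.24, 0.18, 0.0, 0.0, 0.0, 0.001], 
387 221
```

View pics/scene5.png

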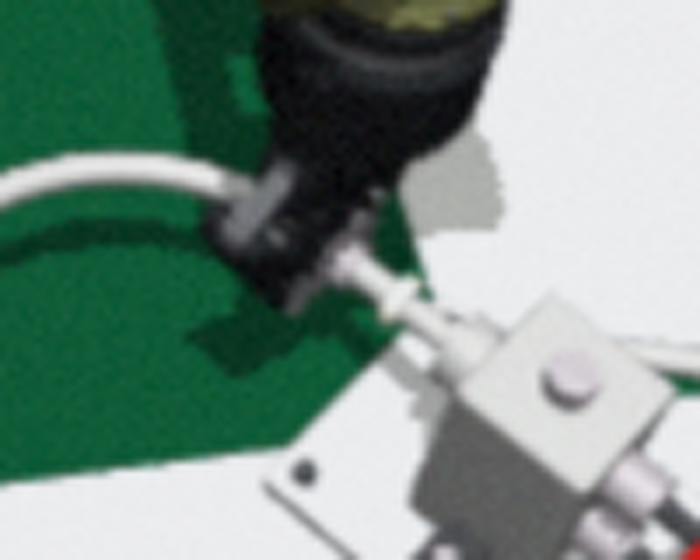

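The nose (crop (350,255)) has come out of the bend facing the white ring at (400,297); the socket boss is at (450,340). Approaching the ring with force checks.

{"op": "carry_out", "data": {"increments": [[0.24,0.19,0,0,0,-0.006],[0.24,0.18,0,0,0,-0.003],[0.24,0.18,0,0,0,0]]}}

```text
t: 14.28
eef_pos: [0.5843, 0.0976, 0.0805]
tool_rot: [-1.449, 0.719, -0.719]
ft_force: [-0.3, -0.3, -0.7]
opening: 0.0309
```

```bash
python3 pa.py 3 3
```

```text
t 14.275 pos [584.27  97.56  80.47] head 37.2 tooly [ 3.e-04 -4.e-04 -1.e+00] F [-0.3 -0.3 -0.7] T [ 0.01 -0.02 -0.02] op 30.9 q [ 0.1   0.57  1.54 -0.    1.03  1.03]
m 199.6 mm lat -0.05 (vs 0-lat) head err -0.16 | Fax -0.4 Flat -0.1 Fz -0.7 Tz -0.02
[0.23, 0.18, 0.0, 0.0, 0.0, 0.003], [0.24, 0.18, 0.0, 0.0, 0.0, 0.0], [0.24, 0.18, 0.0, 0.0, 0.0, 0.0],
```

{"op": "carry_out", "data": {"increments": [[0.23,0.18,0,0,0,0.003],[0.24,0.18,0,0,0,0],[0.16,0.12,0,0,0,0]]}}

```text
t: 14.65
eef_pos: [0.5905, 0.1024, 0.0803]
tool_rot: [-1.451, 0.717, -0.716]
ft_force: [-4.8, -4.0, 1.8]
opening: 0.0309
```

```bash
python3 pa.py 2 3
```

```text
t 14.65 pos [590.51 102.37  80.28] head 37.4 tooly [-0.0015 -0.0011 -1.    ] F [-4.8 -4.   1.8] T [-0.55  0.73 -0.03] op 30.9 q [ 0.11  0.59  1.52 -0.    1.04  1.03]
m 207.6 mm lat -0.02 (vs 0-lat) head err -0.00 | Fax -6.2 Flat -0.2 Fz 1.8 Tz -0.03
[0.17, 0.13, 0.02, 0.001, -0.001, 0.0], [0.16, 0.12, 0.0, 0.0, 0.0, -0.0], [0.16, 0.12, 0.0, 0.0, 0.0, 0.0],
```

{"op": "carry_out", "data": {"increments": [[0.17,0.13,0.02,0.001,-0.001,0],[0.16,0.12,0,0,0,0],[0.16,0.12,0,0,0,0]]}}

```text
t: 15.02
eef_pos: [0.5943, 0.1052, 0.08]
tool_rot: [-1.453, 0.72, -0.714]
ft_force: [-4.9, -2.9, 1.1]
opening: 0.0311
```

```bash
python3 pa.py 2 4
```

```text
t 15.025 pos [594.29 105.16  80.04] head 37.38 tooly [-0.0051 -0.002  -1.    ] F [-4.9 -2.9  1.1] T [-0.49  0.69  0.02] op 31.1 q [ 0.11  0.6   1.5  -0.    1.05  1.03]
m 212.2 mm lat -0.09 (vs 0-lat) head err -0.02 | Fax -5.6 Flat 0.7 Fz 1.1 Tz 0.02
[0.15, 0.13, 0.05, 0.002, -0.005, 0.0], [0.16, 0.12, 0.0, 0.0, 0.0, -0.0], [0.16, 0.12, 0.0, 0.0, 0.0, -0.0], [0.16, 0.12, 0.0, 0.0, 0.0, 0.0],
```

{"op": "carry_out", "data": {"increments": [[0.16,0.13,0.05,0.002,-0.005,0],[0.18,0.14,0.01,0,-0.001,0],[0.18,0.14,0.01,0,-0.001,0],[0.18,0.14,0.01,0,-0.001,0]]}}

```text
t: 15.52
eef_pos: [0.5996, 0.1092, 0.0798]
tool_rot: [-1.454, 0.719, -0.716]
ft_force: [-5.0, -4.2, 1.4]
opening: 0.0312
```

```bash
python3 pa.py 2 4
```

```text
t 15.525 pos [599.58 109.18  79.84] head 37.34 tooly [-0.0039 -0.0029 -1.    ] F [-5.  -4.2  1.4] T [-0.49  0.79 -0.04] op 31.2 q [ 0.12  0.61  1.49 -0.    1.05  1.04]
m 218.8 mm lat -0.11 (vs 0-lat) head err -0.06 | Fax -6.6 Flat -0.3 Fz 1.4 Tz -0.04
[0.15, 0.13, 0.07, 0.003, -0.004, 0.001], [0.16, 0.12, 0.0, 0.0, 0.0, 0.0], [0.16, 0.12, 0.0, 0.0, 0.0, 0.0], [0.16, 0.12, 0.0, 0.0, 0.0, -0.0],
```

{"op": "carry_out", "data": {"increments": [[0.18,0.15,0.07,0.003,-0.004,0],[0.18,0.14,0.02,0.001,-0.001,0],[0.18,0.14,0.02,0.001,-0.001,0],[0.18,0.14,0.02,0,-0.001,0],[0.18,0.14,0.02,0,-0.001,0]]}}

```text
t: 16.15
eef_pos: [0.6064, 0.1144, 0.0799]
tool_rot: [-1.452, 0.721, -0.715]
ft_force: [-4.7, -3.8, 0.6]
opening: 0.0312
```

```bash
python3 pa.py 2 4
```

```text
t 16.15 pos [606.35 114.43  79.92] head 37.29 tooly [-0.0048 -0.0014 -1.    ] F [-4.7 -3.8  0.6] T [-0.5  0.7 -0. ] op 31.2 q [ 0.13  0.62  1.46 -0.    1.06  1.05]
m 227.4 mm lat -0.05 (vs 0-lat) head err -0.11 | Fax -6.0 Flat -0.1 Fz 0.6 Tz -0.00
[0.15, 0.12, 0.06, 0.001, -0.005, 0.002], [0.16, 0.12, 0.0, 0.0, 0.0, -0.0], [0.16, 0.12, 0.0, 0.0, 0.0, 0.0], [0.16, 0.12, 0.0, 0.0, 0.0, 0.0],
```

{"op": "carry_out", "data": {"increments": [[0.16,0.12,0.06,0.001,-0.005,0.002],[0.17,0.13,0.02,0.001,-0.001,0],[0.17,0.13,0.02,0.001,-0.001,0]]}}

```text
t: 16.52
eef_pos: [0.6099, 0.1171, 0.0799]
tool_rot: [-1.451, 0.719, -0.715]
ft_force: [-5.2, -3.4, 2.0]
opening: 0.031
```

```bash
python3 pa.py 1 4
```

```text
t 16.525 pos [609.93 117.08  79.89] head 37.38 tooly [-3.3e-03 -6.0e-04 -1.0e+00] F [-5.2 -3.4  2. ] T [-0.5   0.77 -0.  ] op 31.0 q [ 0.13  0.63  1.45 -0.    1.07  1.05]
m 231.8 mm lat -0.12 (vs 0-lat) head err -0.02 | Fax -6.2 Flat 0.4 Fz 2.0 Tz -0.00
[0.07, 0.07, 0.06, 0.001, -0.003, 0.0], [0.08, 0.06, 0.0, 0.0, 0.0, 0.0], [0.08, 0.06, 0.0, 0.0, 0.0, -0.0], [0.08, 0.06, 0.0, 0.0, 0.0, 0.0],
```

{"op": "carry_out", "data": {"increments": [[0.11,0.09,0.05,0.001,-0.003,0],[0.11,0.08,0.01,0,0,0],[0.11,0.08,0,0,0,0]]}}

```text
t: 16.9
eef_pos: [0.6119, 0.1185, 0.0797]
tool_rot: [-1.453, 0.721, -0.714]
ft_force: [-4.8, -3.1, 2.0]
opening: 0.0314
```

```bash
python3 pa.py 1 4
```

```text
t 16.9 pos [611.88 118.52  79.68] head 37.36 tooly [-0.0056 -0.0017 -1.    ] F [-4.8 -3.1  2. ] T [-0.49  0.77 -0.01] op 31.4 q [ 0.13  0.64  1.44 -0.    1.07  1.05]
m 234.2 mm lat -0.16 (vs 0-lat) head err -0.04 | Fax -5.7 Flat 0.4 Fz 2.0 Tz -0.01
[0.06, 0.07, 0.08, 0.002, -0.006, 0.001], [0.08, 0.06, 0.0, 0.0, 0.0, -0.0], [0.08, 0.06, 0.0, 0.0, 0.0, 0.0], [0.08, 0.06, 0.0, 0.0, 0.0, 0.0],
```

{"op": "carry_out", "data": {"increments": [[0.09,0.08,0.08,0.002,-0.006,0],[0.11,0.09,0.01,0,0,0],[0.11,0.09,0,0,0,0]]}}

```text
t: 17.27
eef_pos: [0.6133, 0.1196, 0.0795]
tool_rot: [-1.454, 0.721, -0.714]
ft_force: [-10.3, -7.2, 5.5]
opening: 0.0311
```

```bash
python3 pa.py 1 4
```

```text
t 17.275 pos [613.27 119.64  79.47] head 37.32 tooly [-0.006  -0.0025 -1.    ] F [-10.3  -7.2   5.5] T [-1.1   1.57  0.05] op 31.1 q [ 0.13  0.64  1.44 -0.    1.07  1.05]
m 236.0 mm lat -0.12 (vs 0-lat) head err -0.08 | Fax -12.6 Flat 0.5 Fz 5.5 Tz 0.05
[0.07, 0.07, 0.1, 0.002, -0.006, 0.001], [0.08, 0.06, 0.0, 0.0, 0.0, 0.0], [0.08, 0.06, 0.0, 0.0, 0.0, 0.0], [0.08, 0.06, 0.0, 0.0, 0.0, 0.0],
```

{"op": "carry_out", "data": {"increments": [[0.07,0.06,0.1,0.002,-0.006,0],[0.11,0.08,0.04,0.001,-0.002,0]]}}

```text
t: 17.52
eef_pos: [0.6132, 0.1197, 0.0796]
tool_rot: [-1.453, 0.721, -0.716]
ft_force: [-11.6, -8.8, 5.7]
opening: 0.0308
```

```bash
python3 pa.py 1 4
```

```text
t 17.525 pos [613.25 119.7   79.6 ] head 37.3 tooly [-0.0044 -0.002  -1.    ] F [-11.6  -8.8   5.7] T [-1.18  1.74  0.04] op 30.8 q [ 0.13  0.64  1.44 -0.    1.07  1.06]
m 236.0 mm lat -0.06 (vs 0-lat) head err -0.10 | Fax -14.6 Flat 0.0 Fz 5.7 Tz 0.04
[0.07, 0.06, 0.09, 0.002, -0.004, 0.002], [0.08, 0.06, 0.0, 0.0, 0.0, 0.0], [0.08, 0.06, 0.0, 0.0, 0.0, 0.0], [0.08, 0.06, 0.0, 0.0, 0.0, 0.0],
```

```bash
python3 - <<'E'
from h import *
from cell import manip
for n in("scene","top"):
    d=manip.get_image(n);np.savez(n+"6.npz",**d)
    u,v=proj(d,[.62,.12,.085])[0].astype(int);print(u,v)
    cv2.imwrite(f"pics/{n}6.png",cv2.resize(d["image"][v-30:v+30,u-40:u+40,::-1],None,fx=9,fy=9,interpolation=cv2.INTER_CUBIC))
print(manip.read_state()["ft_force"])
E
```

```text
397 227
255 154
[-11.06317304  -7.42789438   1.69979132]
```

View pics/scene6.png

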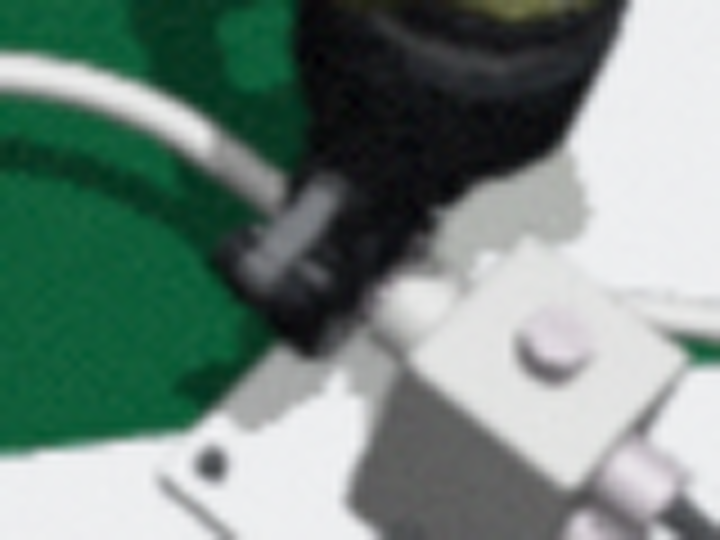

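{"op": "carry_out", "data": {"increments": [[0.13,0.1,0.05,0.002,-0.004,0.002],[0.14,0.1,0.04,0.001,-0.002,0]]}}

```text
t: 17.88
eef_pos: [0.6133, 0.1197, 0.0795]
tool_rot: [-1.455, 0.722, -0.713]
ft_force: [-15.6, -8.7, 6.9]
opening: 0.031
```

```bash
python3 pa.py 1 4
```

```text
t 17.875 pos [613.26 119.69  79.55] head 37.39 tooly [-0.0075 -0.0025 -1.    ] F [-15.6  -8.7   6.9] T [-1.34  2.21  0.03] op 31.0 q [ 0.13  0.64  1.43 -0.    1.08  1.05]
m 236.2 mm lat -0.07 (vs 0-lat) head err -0.01 | Fax -17.7 Flat 2.6 Fz 6.9 Tz 0.03
[0.08, 0.07, 0.1, 0.003, -0.007, 0.0], [0.08, 0.06, 0.0, 0.0, 0.0, 0.0], [0.08, 0.06, 0.0, 0.0, 0.0, 0.0], [0.08, 0.06, 0.0, 0.0, 0.0, 0.0],
```

17.7 N axial with no further movement over three rising pushes, so the ring has bottomed. Relaxing the push, then releasing.

{"op": "carry_out", "data": {"increments": [[0,0,0,0,0,0],[0,0,0,0,0,0]]}}

```text
t: 18.12
eef_pos: [0.6131, 0.1195, 0.0794]
tool_rot: [-1.456, 0.722, -0.712]
ft_force: [0.1, -0.5, -1.0]
opening: 0.0311
```

```bash
python3 pa.py 1 1
```

```text
t 18.125 pos [613.1  119.47  79.43] head 37.37 tooly [-0.0082 -0.0028 -1.    ] F [ 0.1 -0.5 -1. ] T [-0.   -0.01 -0.01] op 31.1 q [ 0.13  0.64  1.43 -0.    1.08  1.05]
m 235.8 mm lat -0.15 (vs 0-lat) head err -0.03 | Fax -0.2 Flat -0.5 Fz -1.0 Tz -0.01
[0.07, 0.07, 0.11, 0.003, -0.008, 0.001],
```

{"op": "carry_out", "data": {"increments": [[0.05,0.04,0.02,0.001,-0.002,0]]}}

```text
t: 18.25
eef_pos: [0.6133, 0.1196, 0.0794]
tool_rot: [-1.455, 0.722, -0.713]
ft_force: [-6.9, -6.3, 0.1]
opening: 0.0312
```

{"op": "carry_out", "data": {"increments": [[0.03,0.02,0,0,0,0],[0,0,0,0,0,0],[0,0,0,0,0,0],[0,0,0,0,0,0],[0,0,0,0,0,0],[0,0,0,0,0,0]], "fingers": -0.5}}

```text
t: 19.0
eef_pos: [0.6143, 0.1204, 0.08]
tool_rot: [-1.453, 0.72, -0.714]
ft_force: [0.4, -0.4, -1.2]
opening: 0.064
```

```bash
python3 pa.py 1 1
```

```text
t 19.0 pos [614.32 120.36  80.01] head 37.39 tooly [-0.0052 -0.0016 -1.    ] F [ 0.4 -0.4 -1.2] T [ 0.05 -0.    0.  ] op 64.0 q [ 0.14  0.64  1.43 -0.    1.08  1.05]
m 237.4 mm lat -0.18 (vs 0-lat) head err -0.01 | Fax 0.1 Flat -0.5 Fz -1.2 Tz 0.00
[0.07, 0.08, 0.05, 0.002, -0.005, 0.0],
```

Released at 64 mm opening, with no contact force. Rising straight up slowly first.

{"op": "carry_out", "data": {"increments": [[0,0,0.7,0,0,0],[0,0,1,0,0,0],[0,0,1.5,0,0,0],[0,0,2,0,0,0],[0,0,2.5,0,0,0],[0,0,3,0,0,0],[-2,-2.5,2.5,0,0,0],[-3,-5,1,0,0,0],[-3,-5,0,0,0,0],[-3,-5,0,0,0,0]]}}

```text
t: 20.25
eef_pos: [0.5021, -0.0564, 0.2361]
tool_rot: [-1.451, 0.709, -0.716]
ft_force: [1.4, -0.8, 0.3]
opening: 0.0641
```

{"op": "carry_out", "data": {"increments": [[-2,-5.5,0,0,0,0],[-1,-5.5,0,0,0,0],[0,-5.5,0,0,0,0],[0,-5.5,0,0,0,0],[0,0,0,0,0,0]]}}

```text
t: 20.88
eef_pos: [0.4679, -0.2858, 0.2432]
tool_rot: [-1.45, 0.705, -0.726]
ft_force: [-0.5, 0.7, 0.2]
opening: 0.064
```

```bash
python3 - <<'E'
from h import *
from cell import manip
print(manip.read_state())
for n in("scene","top"):
    d=manip.get_image(n);np.savez(n+"7.npz",**d)
    cv2.imwrite(f"pics/{n}7f.png",d["image"][:,:,::-1])
    u,v=proj(d,[.62,.12,.085])[0].astype(int);print(u,v)
    cv2.imwrite(f"pics/{n}7.png",cv2.resize(d["image"][v-30:v+30,u-40:u+40,::-1],None,fx=9,fy=9,interpolation=cv2.INTER_CUBIC))
E
```

```text
{'t': 20.875, 'q': array([-0.61573803,  0.29099783,  1.53743227,  0.00162703,  1.29993007,
        0.3004076 ]), 'joint_vel': array([ 0.03982959, -0.03791816,  0.02597735,  0.0104777 ,  0.01137642,
        0.01682696]), 'effort': array([ -2.97550231, -52.41413713, -37.70750284,  -0.21938588,
        -0.12616504,  -0.70596049]), 'eef_pos': array([ 0.4679469 , -0.2857927 ,  0.24321626]), 'tool_rot': array([-1.45034191,  0.70450179, -0.72602898]), 'ft_force': array([-0.47128468,  0.72399955,  0.21454719]), 'torque': array([ 0.00208048, -0.02965181,  0.02074802]), 'opening': 0.06395724716920818}
397 227
255 154
```

View pics/scene7.png

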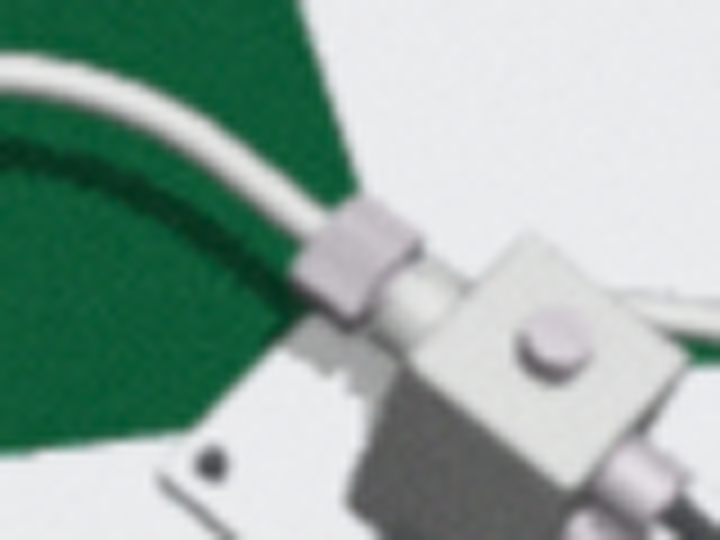

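View pics/top7.png

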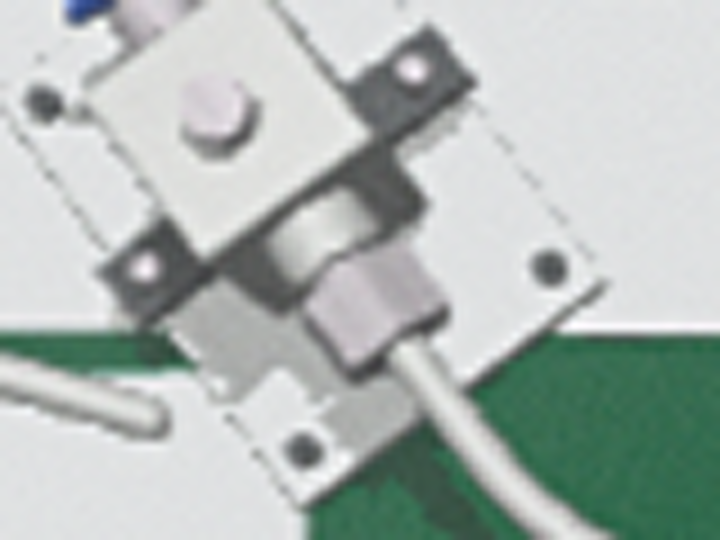

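View pics/top7f.png

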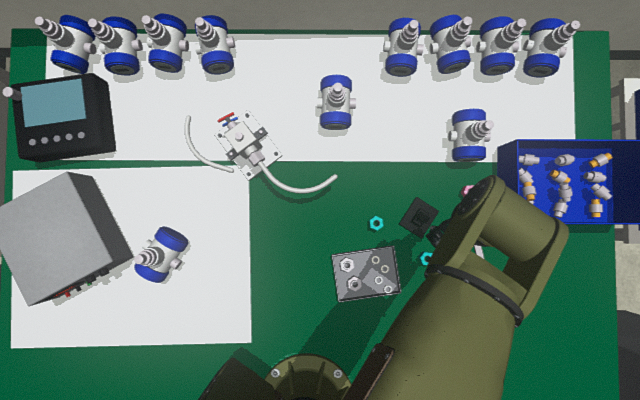

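The nut (top crop (375,305)) sits close against the boss mouth with its nose inside. No ring shows outside the socket, and the other things that can be seen haven't moved.

```bash
python3 -c "
from cell import manip
print(manip.close_job())"
```

```text
the job is handed in; nothing more can be done
None
```

The nut is seated against the seal ring in the socket, and the job is handed in at about 21 s of the 72 s allowed.

- **Threading:** I took the bare steel nut off the V rest and threaded it over the free end of the tube. I then slid it round the bend, turning it with the tube. The cameras put the bend about 2° off the drawing. Contact forces in the bend stayed within the sensor noise, about 1 N.
- **Seating:** The ring dragged at about 6 N as I pushed it along. It then stopped and did not move under pushes of 12.6, 14.6 and finally 17.7 N along the tube, the highest push I read.
- **Release:** I relaxed that push. As I let go I pressed lightly, reading about 9 N, so the nut stayed against the ring.
- **Last checks:** In the final pictures the nut sits on the straight leg with its nose inside the socket, and no ring shows outside. No bystander in view had moved. The arm stood clear with no force reading.
- **Disagreement:** The ring stopped about 2 mm short of where the camera-estimated socket mouth put it. I took it as bottomed because it did not move under rising force, and 2 mm is about the calibration error.
- **Not seen directly:** The ring inside the socket could not be seen. In the last top view the arm hid the spanner and the paste jar, and partly the pink nut and one cyan nut, so I did not check those; nothing the arm did went near the bench there.

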